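Shut and lock the cover of the etching power unit

TASK

Shut the hinged cover of the grey power unit, then lock it with its two wing-headed quarter-turn studs, in either order: push each stud straight in until you feel it touch the bottom of its socket, turn it ninety degrees clockwise and let go, so that it stays down. The sockets' depths differ and cannot be seen, so feel for the bottom and never force a stud: keep its load on the socket, pushing or turning, under 25 N. Leave the other things on the bench where they are.

Things in the scene. Friction and masses are not known exactly. Their poses are not given: they have to be found in the camera images.
- case: Grey sheet-metal power unit, fixed, 220 x 200 mm (x, y), 99 mm high; origin: centre of its underside, on a 3 mm mat; z up. Its -x face is the front. The front 150 mm of its top (x -110 to +40 mm) is a compartment closed by the cover; the rear 70 mm is a fixed deck. The two studs' sockets are in the compartment under x = -70 mm, y = +60 (left) and -60 mm (right); their entry slots run along the case's x.
- cover (a joint): Cover angle, rad: 0 shut and flush, about 1 wide open, turning about the case's y axis. Grey sheet, 150 mm from hinge to free edge, 200 mm wide, 4 mm thick. The hinge is stiff (0.3 N m friction): the cover stays at the angle where it is left; 2 to 5 N on its free edge push it down.
- cover_hinge (a point): Middle of the hinge line on the cover's upper face: case x = +40 mm, y = 0, 99 mm above the case's underside. Its axes turn with the cover (those of the case when shut).
- cover_edge (a point): Middle of the cover's free edge (the edge opposite to the hinge), on its upper face, 150 mm from the hinge; moves with the cover.
- stud_left (a point): Centre of the flat top of the left stud's steel wing head, on the stud's axis, which crosses the cover 110 mm from the hinge, 40 mm from the free edge, at case y = +60 mm. The wing is a block 36 mm long (point x), 12 mm thick (y), 34 mm high; its top is 48 mm above the cover's upper face with the stud out. z runs along the axis, out of the cover.
- press_left (a joint): How far the left stud is pushed in, m: 0 out; a return spring gives 4 N at 0 and 0.25 N more per mm. With the cover shut it goes in to the rigid socket floor, at 10 to 23 mm, different for each stud and each time, not to be seen. It turns past the socket's lip only within the last 1.5 mm above the floor. Turned and let go, it rises about 3.5 mm from the floor and stays caught.
- turn_left (a joint): Turn of the left stud, rad: 0 with the wing along the case's x, when its cross pin (26 x 6 mm, under the cover) suits the 10 mm wide slot (within about 0.1); grows clockwise seen from above; stop at 1.65. Locked is 1.57, kept by a 2 mm deep notch. It turns easily (0.025 N m), stays where left, starts up to 0.25 off 0; pads closing on the wing's long sides square it up.
- stud_right (a point): Centre of the flat top of the right stud's steel wing head, on the stud's axis, which crosses the cover 110 mm from the hinge, 40 mm from the free edge, at case y = -60 mm. The wing is a block 36 mm long (point x), 12 mm thick (y), 34 mm high; its top is 48 mm above the cover's upper face with the stud out. z runs along the axis, out of the cover.
- press_right (a joint): How far the right stud is pushed in, m: 0 out; a return spring gives 4 N at 0 and 0.25 N more per mm. With the cover shut it goes in to the rigid socket floor, at 10 to 23 mm, different for each stud and each time, not to be seen. It turns past the socket's lip only within the last 1.5 mm above the floor. Turned and let go, it rises about 3.5 mm from the floor and stays caught.
- turn_right (a joint): Turn of the right stud, rad: 0 with the wing along the case's x, when its cross pin (26 x 6 mm, under the cover) suits the 10 mm wide slot (within about 0.1); grows clockwise seen from above; stop at 1.65. Locked is 1.57, kept by a 2 mm deep notch. It turns easily (0.025 N m), stays where left, starts up to 0.25 off 0; pads closing on the wing's long sides square it up.
- bowl: White plastic bowl, 90 mm across, 45 mm high, beside the unit; origin under its centre. Leave alone.
- tape: Roll of blue tape, 68 mm across, 24 mm high, lying on the rear deck of the unit; origin under its centre. Leave alone.
- jar: Glass jar, 52 mm across, 70 mm high, beside the unit; origin under its centre. Leave alone.
- blank: Dark flat steel blank with holes, 50 x 150 x 4 mm, lying in front of the unit; origin under its centre. Leave alone.
- pencil: Pencil, 8 mm thick, 180 mm long, lying on the mat; origin near its middle. Leave alone.
- marker: Marker pen, 16 mm thick, 135 mm long, lying on the mat; origin near its middle. Leave alone.
- screwdriver: Screwdriver, 180 mm long, lying on the mat; origin on its underside. Leave alone.

How it is judged:
On the way, in this order (a step that is already met when the one before it is completed fails the run):
1. the cover is shut (value of joint cover below 0.03 rad), for 0.2 s.
2. with the cover shut, one of the studs is turned a quarter turn while pushed in (value of joint cover below 0.03 rad and ((value of joint turn_left above 1.4 rad and value of joint press_left above 0.005 m) or (value of joint turn_right above 1.4 rad and value of joint press_right above 0.005 m))), for 0.1 s.
At the end, for the whole second after the job is handed in: The cover is shut (within 0.03 rad), and both studs stand turned 1.4 rad or more and, let go, stay caught below their out position (pushed in by more than 5 mm) (value of joint cover below 0.03 rad and value of joint each of turn_left, turn_right above 1.4 rad and value of joint each of press_left, press_right above 0.005 m); the robot touches nothing.
It fails at once if a stud is loaded against its socket with more than 25 N (contact force between any of turn_left, turn_right and case above 25 N).
It fails at once if one of the other things on the bench is moved by more than 30 mm (distance of any of bowl, tape, jar, blank, pencil, marker, screwdriver from where it was at the start of the episode above 0.03 m).
It also fails if it takes over 61 s, if anything falls off the work surface, if the arm or the gripper's body presses on something with over 40 N, if the wrist force passes 120 N, or if a joint passes its speed limit or range.

ROBOT

A 6-joint arm with a two-finger parallel gripper is mounted at the origin on the work surface. World frame = base frame: x ahead of the robot, y to its left, z up, the work surface at z = 0. Lengths are in m, angles in rad, forces in N, time in s.
With the tool pointing down it reaches from about 0.3 to 0.875 m from the base axis. Payload 4.2 kg.
Tool frame: the origin (TCP) lies midway between the tips of the shut fingers; the grasp point (between the pads) lies 19 mm behind it; z points along the fingers, y is the direction in which the jaws open and shut (so a half turn about z gives the same grasp; the last joint's range is limited). The gripper opens to 85 mm and grips with 20 to 120 N. Pads are 22 mm wide; open, the fingers measure 114 mm over their backs; the gripper's body (76 mm by 85 mm) begins 54 mm behind the grasp point. The pads swing forward as they close: fully open they stand 13 mm farther back than shut.
Start: joints at [1.294, 0.32, 1.565, -0, 1.257, -0.02], TCP at [0.146, 0.556, 0.231] pointing down, gripper open.
Joint ranges: [-3.11, 3.11], [-0.84, 2.01], [0.21, 2.61], [-1.34, 4.49], [0.05, 2.63], [-2.56, 2.56]. Speed limits (rad/s): [2.57, 2.57, 3.14, 3.14, 3.14, 3.14].

INTERFACE

Orientations are given as a 3x3 rotation matrix whose columns are the frame's x, y, z axes.
In Python, from bench import get_obs, camera, finish_job gives the robot as it stands.
- The arm moves only by the shell command python3 -m pendant 'ROWS' [FORCE]. ROWS is a JSON object of lists of equal length, an entry for each row: "offset": the shift along the tool's x, y, z normalised to -1 to 1, where 1 is 200 mm, a list of three; "twist": the turn, a rotation vector about the tool's x, y, z normalised to -1 to 1, where 1 is 30 degrees, a list of three; "jaw": the finger opening in mm, from 0 to 85.4. A call has 1 to 10 rows; each row is the pose to reach, as a shift and turn from the pose commanded when the call began, along the tool's axes at that moment; what a row does not reach only later rows make up. A row lasts 1/12 s, in which the tool goes at most 41.7 mm and 7.16 degrees, less where a joint would pass 70% of its speed; a pose out of reach is approached as far as the arm can. A call with a number of a shift or a turn outside -1 to 1 is refused whole. A call with a gripper value outside its range is refused whole. The fingers move at their own pace and stop on an object; FORCE is the grip in N (left out, the last holds). Time passes only in rows, so rows that repeat a pose let the fingers close. It gives the time, the measured TCP pose, the force and the opening at its end, in the units of the state.
- get_obs(): the state, without advancing time (a new reading comes with each control period).
- camera(name): name is "side" or "top"; returns a dict with "color" (480x640x3 uint8, red, green, blue), "depth" (480x640 float32, m along the optical axis (not along the pixel's ray), 0 where there is no reading), "mtx" (3x3 intrinsics, pixels), "rvec" (rotation vector, rad) and "tvec" (3), from world to camera coordinates, as OpenCV has them. Camera axes: x right, y down, z forward; pixel columns grow to the right and rows downward; lengths in m; the calibration is good to about 2 mm. A picture is of the moment at which its call begins.
- finish_job(): hands the job in, once; it reports no verdict.
The state is a dict: "clock": time; "joints": joint angles; "joint_vel": joint speeds; "tau": joint torques, N m; "position": TCP position; "ee_rot": TCP orientation; "ft_force": force on the tool from outside, world axes, zero at the start; "wrist_torque": the same for the moment, N m; "gripper_width": finger opening in m.
Only numpy, scipy, OpenCV 4.12 (cv2) and the standard library are available. Lean on these libraries where they do the work, as an engineer would, in place of code of your own. Each camera call takes 0.05 s, during which the arm holds its last target.

## Working session

There is one attempt and no reset: what is moved stays moved. The work goes in short steps, Python scripts to look and compute and a shell command to move; the robot and the scene stay as the last step left them, time stands still between calls to the robot, and variables do not carry over. Pictures are saved under pics/ and viewed, and the job is handed in when it is done.

```bash
mkdir -p pics; ls
cat > h.py <<'E'
import numpy as np,cv2
from bench import get_obs,camera
def snap(n,f):
    c=camera(n); np.savez(f+'.npz',**c); cv2.imwrite('pics/'+f+'.png',c['color'][...,::-1]); return c
def world(c,uv,z=None):
    R=cv2.Rodrigues(np.array(c['rvec']))[0];t=np.array(c['tvec']).ravel();o=-R.T@t
    u,v=uv; d=R.T@np.linalg.inv(c['mtx'])@np.array([u,v,1.])
    s=(z-o[2])/d[2] if z is not None else c['depth'][int(v),int(u)]
    return o+s*d
def load(f): return dict(np.load(f+'.npz'))
E
python3 - <<'E'
from h import *
for n in('top','side'):
    c=snap(n,n+'0')
    print(n,c['mtx'].tolist(),world(c,(320,240)))
o=get_obs()
print(o)
E
```

```text
pics
top [[460.31148739167594, 0.0, 319.9734481646369], [0.0, 460.31148739167594, 238.67747619840242], [0.0, 0.0, 1.0]] [0.59568044 0.04082661 0.17997657]
side [[518.2350590260666, 0.0, 317.625703403018], [0.0, 518.2350590260666, 232.72326926879558], [0.0, 0.0, 1.0]] [ 0.58671348 -0.0191971   0.14877019]
{'clock': 0.1, 'joints': array([ 1.29395983e+00,  3.20235006e-01,  1.56555911e+00, -3.50041661e-06,
        1.25740819e+00, -2.00169110e-02]), 'joint_vel': array([ 0.00083695, -0.00175413, -0.00159497,  0.00173023,  0.00060342,
        0.00058792]), 'tau': array([ 1.06672640e-03, -4.16409981e+01, -2.34705931e+01, -1.11353133e-04,
        4.76244240e-03, -2.14386034e-05]), 'position': array([0.14594552, 0.55572558, 0.23056149]), 'ee_rot': array([[-9.67202981e-01,  2.54004338e-01, -4.36735268e-04],
       [ 2.54004712e-01,  9.67201740e-01, -1.54926750e-03],
       [ 2.88904461e-05, -1.60938896e-03, -9.99998705e-01]]), 'ft_force': array([-0.45624042,  0.49833759,  0.97606824]), 'wrist_torque': array([-0.04088137, -0.0480865 ,  0.00200409]), 'gripper_width': 0.08551971090076443}
```

View pics/top0.png

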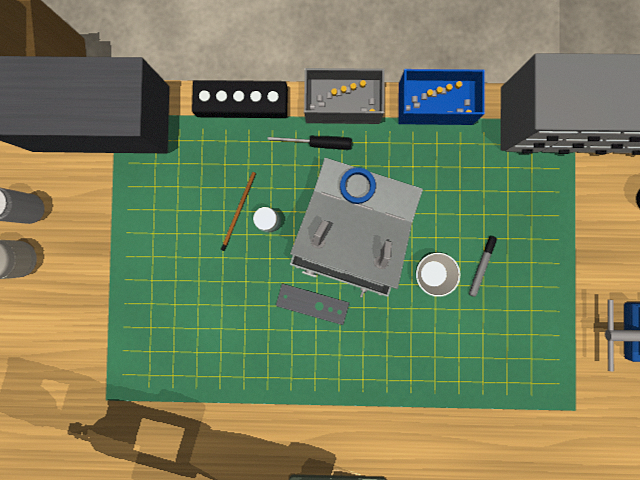

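View pics/side0.png

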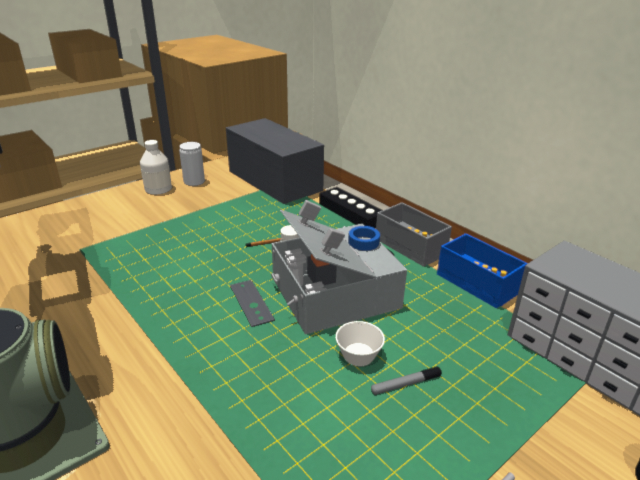

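Run:
```python
from h import *
c=load('top0')
im=c['color'][140:310,265:475,::-1]
cv2.imwrite('pics/z0.png',cv2.resize(im,None,fx=3.5,fy=3.5,interpolation=cv2.INTER_CUBIC))
# world height map
H,W=c['depth'].shape
R=cv2.Rodrigues(c['rvec'])[0];t=c['tvec'].ravel()
u,v=np.meshgrid(np.arange(W),np.arange(H))
d=np.stack([u,v,np.ones_like(u)],-1)@np.linalg.inv(c['mtx']).T*c['depth'][...,None]
P=(d-t)@R; np.save('P.npy',P)
print(-R.T@t)
for uv in [(335,170),(400,200),(380,195),(320,215),(350,230),(350,250),(340,265),(400,220),(320,232),(388,250),(300,250),(375,285)]:
    print(uv,P[uv[1],uv[0]].round(4))
```

```text
[0.57059559 0.02553181 0.99331673]
(335, 170) [0.7353 0.0155 0.0999]
(400, 200) [ 0.6786 -0.1118  0.0991]
(380, 195) [ 0.6873 -0.0725  0.1027]
(320, 215) [0.6444 0.0426 0.1278]
(350, 230) [ 0.6167 -0.014   0.1345]
(350, 250) [ 0.5792 -0.0135  0.1577]
(340, 265) [0.552  0.0046 0.1732]
(400, 220) [ 0.6393 -0.1115  0.1036]
(320, 232) [0.6087 0.0406 0.2038]
(388, 250) [ 0.5798 -0.0767  0.2003]
(300, 250) [0.5775 0.0766 0.1688]
(375, 285) [ 0.5072 -0.0746  0.0098]
```

View pics/z0.png

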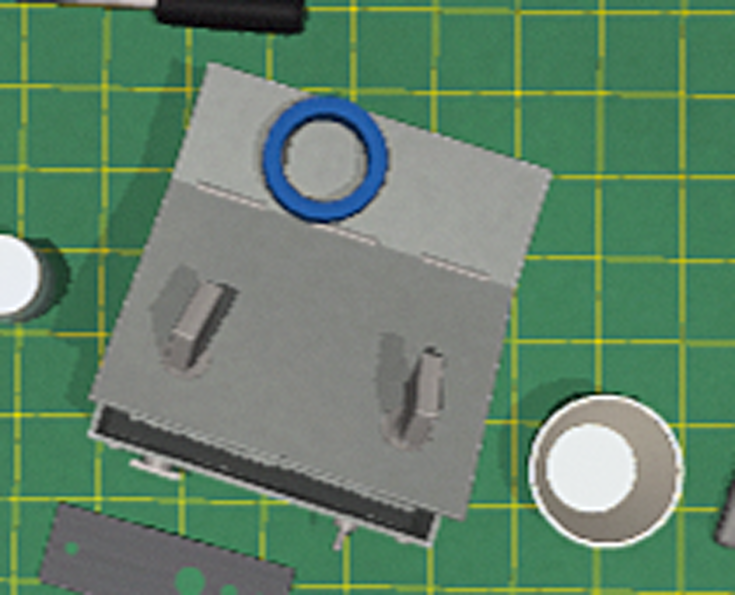

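Run:
```python
from h import *
c=load('top0');P=np.load('P.npy')
q=[(210,64),(551,173),(432,545),(88,436)]
W=[world(c,(a/3.5+265-.36,b/3.5+140-.36),0.102)[:2] for a,b in q]
W=np.array(W);print(W.round(4))
print([np.linalg.norm(W[i]-W[(i+1)%4]).round(4) for i in range(4)])
ex=(W[0]-W[3])+(W[1]-W[2]);ey=(W[0]-W[1])+(W[3]-W[2])
yaw=np.arctan2(ex[1],ex[0]);yaw2=np.arctan2(-ey[0],ey[1]);print(yaw,yaw2)
y=(yaw+yaw2)/2;ctr=W.mean(0);print(ctr)
X=np.array([np.cos(y),np.sin(y)]);Y=np.array([-X[1],X[0]])
for n,p in zip(['RL','RR','FR','FL'],W):print(n,((p-ctr)@X).round(4),((p-ctr)@Y).round(4))
for yy in(.06,-.06):print('stud shut',ctr-.07*X+yy*Y)
# cover plane
L=(P[...,:2]-ctr); a=L@X;b=L@Y
m=(a<.03)&(a>-.07)&(abs(b)<.03)&(P[...,2]>.105)
A=np.c_[a[m],b[m],np.ones(m.sum())];s=np.linalg.lstsq(A,P[...,2][m],rcond=None)[0];print('plane',s,np.arctan(-s[0]),m.sum(), 'z at a=.04',s[0]*.04+s[2])
m=(abs(a)<.2)&(abs(b)<.12)&(P[...,2]>.192)
for sg in(1,-1):
    k=m&(b*sg>0);print(k.sum(),P[k].mean(0),a[k].mean(),b[k].mean(),P[k][:,2].max(), P[k][:,2].min())
```

```text
[[ 0.7583  0.0361]
 [ 0.7001 -0.1537]
 [ 0.4937 -0.0906]
 [ 0.5502  0.1   ]]
[np.float64(0.1984), np.float64(0.2158), np.float64(0.1987), np.float64(0.2177)]
-0.2974509239839621 -0.2926439966099415
[ 0.62558001 -0.02705633]
RL 0.1086 0.099
RR 0.1081 -0.0995
FR -0.1077 -0.0991
FL -0.1091 0.0996
stud shut [0.57605194 0.05070594]
stud shut [ 0.54115771 -0.06410866]
plane [-0.58730286  0.0007457   0.12651373] 0.5310310532538314 1687 z at a=.04 0.10302161983649145
1348 [0.57500129 0.02735472 0.90501473] -0.06421506121595529 0.03735230789485724 0.9933167321535775 0.1920465278065086
150 [ 0.57423502 -0.07303308  0.1998879 ] -0.03575693150523193 -0.058920386638406985 0.20897128246256963 0.1921917922182841
```

```bash
cat >> h.py <<'E'
y0=-0.295;X=np.array([np.cos(y0),np.sin(y0),0]);Y=np.array([-X[1],X[0],0]);C=np.array([.6256,-.0271,0.003])
def case(a,b,z): return C+a*X+b*Y+np.array([0,0,z])
def go(p,yaw=None):
    o=get_obs();R=o['ee_rot'];d=R.T@(np.array(p)-o['position'])/.2
    print('t',round(o['clock'],2),'offset',d.round(3))
    if yaw is not None:
        e=[[np.cos(yaw),np.sin(yaw),0]];yy=np.array([np.cos(yaw),np.sin(yaw),0]);z=np.array([0,0,-1.]);T=np.c_[np.cross(yy,z),yy,z]
        print('twist',(cv2.Rodrigues(R.T@T)[0].ravel()/np.deg2rad(30)).round(3))
def st():
    o=get_obs();q=o['position']-C;R=o['ee_rot']
    print('t',round(o['clock'],2),'abz mm',(q@X*1e3).round(1),(q@Y*1e3).round(1),(q[2]*1e3).round(1),'yaw rel',round(np.arctan2(R[1,1],R[0,1])-y0-np.pi/2,4),'tilt',R[:2,2].round(3),'F',o['ft_force'].round(2),'T',o['wrist_torque'].round(3),'w',(o['gripper_width']*1e3).round(1))
E
python3 -m pendant '{"offset":[[-0.88,-0.73,-0.35],[-0.88,-0.73,-0.35],[-0.88,-0.73,-0.35],[-0.88,-0.73,-0.35],[-0.88,-0.73,-0.35],[-0.88,-0.73,-0.35],[-0.88,-0.73,-0.35]],"twist":[[0,0,0],[0,0,0],[0,0,0],[0,0,0],[0,0,0],[0,0,0],[0,0,0]],"jaw":[0,0,0,0,0,0,0]}' 40
python3 -m pendant '{"offset":[[-0.88,-0.73,0],[-0.88,-0.73,0],[-0.88,-0.73,0],[-0.88,-0.73,0],[-0.88,-0.73,0],[-0.88,-0.73,0],[-0.88,-0.73,0]],"twist":[[0,0,0],[0,0,0],[0,0,0],[0,0,0],[0,0,0],[0,0,0],[0,0,0]],"jaw":[0,0,0,0,0,0,0]}'
python3 -c "
from h import *
st();go(case(-.085,0,.2),y0+np.pi/2)"
```

```text
clock: 0.68
position: [0.2818, 0.367, 0.3033]
ee_rot: [[-0.966, 0.259, 0.004], [0.259, 0.966, 0.001], [-0.003, 0.002, -1.0]]
ft_force: [-0.2, 0.2, 0.2]
gripper_width: 0.0009
clock: 1.27
position: [0.4141, 0.1819, 0.3006]
ee_rot: [[-0.966, 0.258, -0.0], [0.258, 0.966, -0.001], [-0.0, -0.001, -1.0]]
ft_force: [1.1, 0.2, 0.5]
gripper_width: -0.0002Traceback (most recent call last):
  File "<string>", line 3, in <module>
    st();go(case(-.085,0,.2),y0+np.pi/2)
    ~~^^
  File "h.py", line 21, in st
    print('t',round(o['clock'],2),'abz mm',(q@X*1e3).round(1),(q@Y*1e3).round(1),(q[2]*1e3).round(1),'yaw rel',round(np.arctan2(R[1,1],R[0,1])-y0-np.pi/2,4),'tilt',R[:2,2].round(3),'F',o['ft_force'].round(2),'T',o['wrist_torque'].round(3),'w',(o['gripper_width']*1e3).round(1))
                                                                                                                                                                                                                                                   ^^^^^^^^^^^^^^^^^^^^^^^^^^^^^^
AttributeError: 'float' object has no attribute 'round'
```

```bash
sed -i "s/(o\['gripper_width'\]\*1e3).round(1)/round(o['gripper_width']*1e3,1)/" h.py
python3 -c "
from h import *
st();go(case(-.085,0,.2),y0+np.pi/2)"
```

```text
t 1.27 abz mm -263.2 138.5 297.6 yaw rel 0.0335 tilt [-0.    -0.001] F [1.05 0.23 0.46] T [ 0.005 -0.001 -0.007] w -0.2
t 1.27 offset [-0.867 -0.721  0.489]
twist [-0.003  0.     0.064]
```

```bash
python3 -m pendant '{"offset":[[-0.867,-0.721,0],[-0.867,-0.721,0],[-0.867,-0.721,0],[-0.867,-0.721,0],[-0.867,-0.721,0],[-0.867,-0.721,0.45],[-0.867,-0.721,0.45],[-0.867,-0.721,0.45],[-0.867,-0.721,0.45],[-0.867,-0.721,0.45]],"twist":[[0,0,0.064],[0,0,0.064],[0,0,0.064],[0,0,0.064],[0,0,0.064],[0,0,0.064],[0,0,0.064],[0,0,0.064],[0,0,0.064],[0,0,0.064]],"jaw":[0,0,0,0,0,0,0,0,0,0]}'
python3 -c "
from h import *
st();go(case(-.088,0,.103),y0+np.pi/2);snap('side','s1')"
```

```text
clock: 2.1
position: [0.5437, 0.0021, 0.2121]
ee_rot: [[-0.958, 0.285, 0.0], [0.285, 0.958, 0.001], [-0.0, 0.001, -1.0]]
ft_force: [0.6, 0.7, 0.9]
gripper_width: 0.0001
t 2.1 abz mm -86.8 4.1 209.1 yaw rel 0.0057 tilt [0.    0.001] F [0.58 0.67 0.93] T [-0.035 -0.021 -0.028] w 0.1
t 2.1 offset [ 0.006 -0.021  0.53 ]
twist [0.001 0.    0.011]
```

View pics/s1.png

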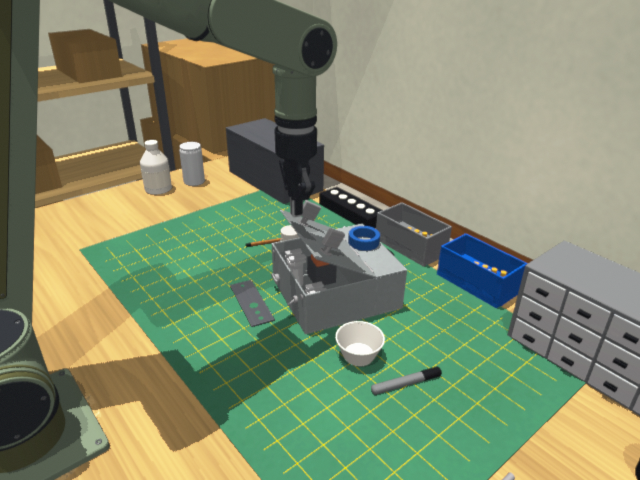

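```bash
python3 -m pendant '{"offset":[[0,-0.02,0.1],[0,-0.02,0.2],[0,-0.02,0.25],[0,-0.02,0.3],[0,-0.02,0.34],[0,-0.02,0.38],[0,-0.02,0.42],[0,-0.02,0.45],[0,-0.02,0.48],[0,-0.02,0.51]],"twist":[[0,0,0.011],[0,0,0.011],[0,0,0.011],[0,0,0.011],[0,0,0.011],[0,0,0.011],[0,0,0.011],[0,0,0.011],[0,0,0.011],[0,0,0.011]],"jaw":[0,0,0,0,0,0,0,0,0,0]}'
python3 -c "
from h import *
st()"
```

```text
clock: 2.98
position: [0.5425, -0.0031, 0.1089]
ee_rot: [[-0.956, 0.292, 0.0], [0.292, 0.956, 0.0], [-0.0, 0.0, -1.0]]
ft_force: [-0.9, 0.1, 0.2]
gripper_width: -0.0001
t 2.98 abz mm -86.5 -1.2 105.9 yaw rel -0.0012 tilt [0. 0.] F [-0.88  0.12  0.16] T [0.039 0.014 0.021] w -0.1
```

```bash
python3 -m pendant '{"offset":[[0,0,0.015],[0,0,0.02],[0,0,0.025],[0,0,0.03]],"twist":[[0,0,0],[0,0,0],[0,0,0],[0,0,0]],"jaw":[0,0,0,0]}'
python3 -c "
from h import *
st();snap('side','s2')"
```

```text
clock: 3.32
position: [0.5426, -0.0031, 0.1035]
ee_rot: [[-0.956, 0.292, 0.001], [0.292, 0.956, 0.0], [-0.001, 0.0, -1.0]]
ft_force: [0.2, 0.0, 0.6]
gripper_width: -0.0002
t 3.32 abz mm -86.4 -1.1 100.5 yaw rel -0.0012 tilt [0.001 0.   ] F [0.21 0.02 0.55] T [ 0.011  0.005 -0.027] w -0.2
```

View pics/s2.png

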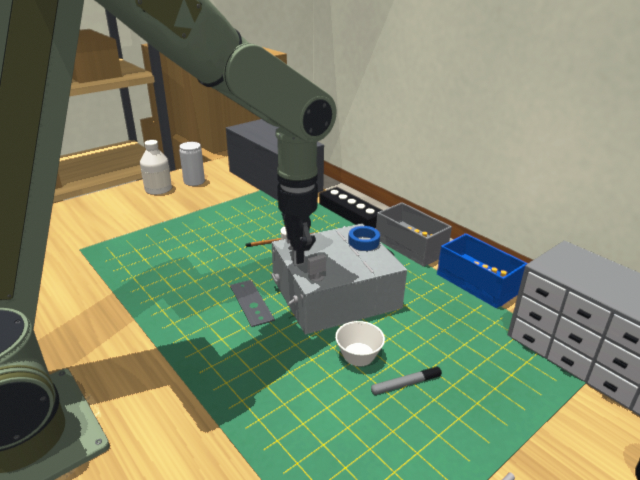

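```bash
python3 -m pendant '{"offset":[[0,0,0.004],[0,0,0.008],[0,0,0.012],[0,0,0.012]],"twist":[[0,0,0],[0,0,0],[0,0,0],[0,0,0]],"jaw":[0,0,0,0]}'
```

```text
clock: 3.7
position: [0.5425, -0.003, 0.102]
ee_rot: [[-0.956, 0.292, 0.001], [0.292, 0.956, 0.0], [-0.001, 0.0, -1.0]]
ft_force: [-2.6, -0.3, 6.1]
gripper_width: 0.0002
```

```bash
python3 -m pendant '{"offset":[[0,0,-0.2],[0,0,-0.4],[0.3,0,-0.5],[0.5,0,-0.5],[0.7,0,-0.5],[0.9,0,-0.5],[0.9,0,-0.5]],"twist":[[0,0,0],[0,0,0],[0,0,0],[0,0,0],[0,0,0],[0,0,0],[0,0,0]],"jaw":[60,60,60,60,60,60,60]}'
python3 - <<'E'
from h import *
st();c=snap('top','t2')
im=c['color'][140:310,265:475,::-1]
cv2.imwrite('pics/z2.png',cv2.resize(im,None,fx=3.5,fy=3.5,interpolation=cv2.INTER_CUBIC))
H,W=c['depth'].shape
R=cv2.Rodrigues(c['rvec'])[0];t=c['tvec'].ravel()
u,v=np.meshgrid(np.arange(W),np.arange(H))
P=((np.stack([u,v,np.ones_like(u)],-1)@np.linalg.inv(c['mtx']).T*c['depth'][...,None])-t)@R
L=P-C;a=L@X;b=L@Y;z=L[...,2]
m=(abs(a)<.12)&(abs(b)<.1)&(c['depth']>0.3)
for sg in(1,-1):
    k=m&(b*sg>0.02)&(z>.138)&(z<.16)
    pts=np.c_[a[k],b[k]].astype(np.float32)*1e3
    print(k.sum(),pts.mean(0),cv2.minAreaRect(pts),z[k].mean())
E
```

```text
clock: 4.28
position: [0.3646, 0.0501, 0.2006]
ee_rot: [[-0.957, 0.291, -0.003], [0.291, 0.957, 0.0], [0.003, -0.001, -1.0]]
ft_force: [-1.0, 0.4, -0.7]
gripper_width: 0.0603
t 4.28 abz mm -272.1 -2.0 197.6 yaw rel -0.0004 tilt [-0.003  0.   ] F [-1.    0.37 -0.72] T [-0.031  0.019 -0.053] w 60.3
131 [-69.682816  61.268574] ((-69.81787109375, 61.363162994384766), (11.543221473693848, 35.328834533691406), 81.3326644897461) 0.14674946699230076
131 [-70.07702  -58.271473] ((-69.83355712890625, -58.5859375), (35.41682434082031, 11.816901206970215), 6.693211555480957) 0.14664744462706142
```

View pics/z2.png

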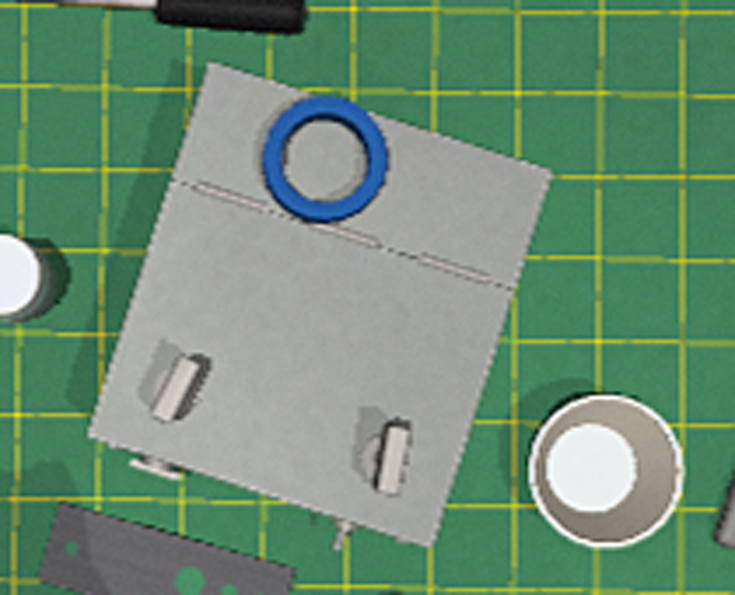

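```bash
sed -i "s/^def case/C=C+.0014*Y+.0002*X\ndef case/" h.py
python3 -c "
from h import *
st();go(case(-.07,.06,.19),y0+np.pi/2)"
```

```text
t 4.33 abz mm -272.9 -3.4 197.8 yaw rel 0.0002 tilt [-0.004  0.001] F [-2.    0.71 -0.77] T [-0.026  0.058 -0.047] w 59.9
t 4.33 offset [-1.015  0.317  0.035]
twist [-0.001 -0.007  0.   ]
```

```bash
python3 -m pendant '{"offset":[[-0.2,0.1,0],[-0.4,0.2,0],[-0.6,0.317,0],[-0.8,0.317,0],[-0.95,0.317,0],[-1,0.317,0],[-1,0.317,0],[-1,0.317,0]],"twist":[[0,0,0],[0,0,0],[0,0,0],[0,0,0],[0,0,0],[0,0,0],[0,0,0],[0,0,0]],"jaw":[50,50,50,50,50,50,50,50]}'
python3 -c "
from h import *
st();go(case(-.07,.06,.126),y0+np.pi/2)"
```

```text
clock: 5.0
position: [0.5798, 0.0516, 0.2001]
ee_rot: [[-0.956, 0.292, -0.002], [0.292, 0.956, 0.0], [0.002, -0.0, -1.0]]
ft_force: [-0.1, -1.1, -0.2]
gripper_width: 0.0499
t 5.0 abz mm -66.9 60.5 197.1 yaw rel -0.0018 tilt [-0.002  0.   ] F [-0.1  -1.09 -0.21] T [0.004 0.042 0.02 ] w 49.9
t 5.0 offset [ 0.015 -0.003  0.355]
twist [-0.001 -0.004 -0.003]
```

```bash
python3 -m pendant '{"offset":[[0.015,-0.003,0.1],[0.015,-0.003,0.2],[0.015,-0.003,0.3],[0.015,-0.003,0.35],[0.015,-0.003,0.355],[0.015,-0.003,0.355],[0.015,-0.003,0.355]],"twist":[[0,0,0],[0,0,0],[0,0,0],[0,0,0],[0,0,0],[0,0,0],[0,0,0]],"jaw":[50,50,50,50,50,50,50]}' 40
python3 -c "
from h import *
st();go(case(-.07,.06,.126),y0+np.pi/2);snap('side','s3')"
```

```text
clock: 5.58
position: [0.5773, 0.0523, 0.1312]
ee_rot: [[-0.957, 0.292, 0.002], [0.292, 0.957, 0.0], [-0.002, 0.001, -1.0]]
ft_force: [-0.7, 0.3, -0.6]
gripper_width: 0.0497
t 5.58 abz mm -69.5 60.5 128.2 yaw rel -0.0009 tilt [0.002 0.   ] F [-0.7   0.33 -0.57] T [-0.05  -0.015 -0.002] w 49.7
t 5.58 offset [ 0.002 -0.003  0.011]
twist [ 0.002  0.004 -0.002]
```

View pics/s3.png

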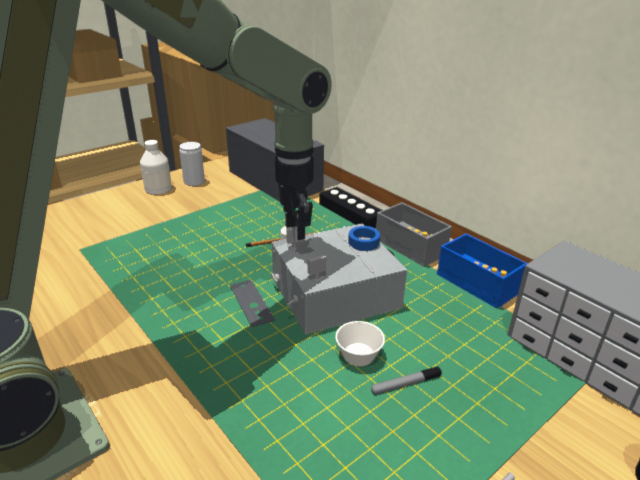

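```bash
python3 -m pendant '{"offset":[[0,0,0],[0,0,0],[0,0,0],[0,0,0],[0,0,0],[0,0,0]],"twist":[[0,0,0],[0,0,0],[0,0,0],[0,0,0],[0,0,0],[0,0,0]],"jaw":[5,5,5,5,5,5]}' 40
python3 -c "
from h import *
st()"
```

```text
clock: 6.13
position: [0.5773, 0.0512, 0.1305]
ee_rot: [[-0.957, 0.292, 0.001], [0.292, 0.957, -0.001], [-0.002, -0.001, -1.0]]
ft_force: [0.5, -5.6, 3.8]
gripper_width: 0.0111
t 6.13 abz mm -69.2 59.5 127.5 yaw rel -0.0009 tilt [ 0.001 -0.001] F [ 0.48 -5.6   3.84] T [-0.877  0.016 -0.   ] w 11.1
```

```bash
python3 -m pendant '{"offset":[[0,-0.005,0.005],[0,-0.005,0.01],[0,-0.005,0.015],[0,-0.005,0.02],[0,-0.005,0.025],[0,-0.005,0.03],[0,-0.005,0.035],[0,-0.005,0.04],[0,-0.005,0.04]],"twist":[[0,0,0],[0,0,0],[0,0,0],[0,0,0],[0,0,0],[0,0,0],[0,0,0],[0,0,0],[0,0,0]],"jaw":[5,5,5,5,5,5,5,5,5]}' 
python3 -c "
from h import *
st()"
```

```text
clock: 6.88
position: [0.5772, 0.0511, 0.1221]
ee_rot: [[-0.957, 0.292, 0.002], [0.292, 0.957, 0.0], [-0.001, 0.0, -1.0]]
ft_force: [2.0, -3.2, 5.7]
gripper_width: 0.011
t 6.88 abz mm -69.2 59.4 119.1 yaw rel -0.0009 tilt [0.002 0.   ] F [ 2.   -3.22  5.72] T [-0.589 -0.298  0.019] w 11.0
```

```bash
python3 -m pendant '{"offset":[[0,0,0.0025],[0,0,0.005],[0,0,0.0075],[0,0,0.01],[0,0,0.01]],"twist":[[0,0,0],[0,0,0],[0,0,0],[0,0,0],[0,0,0]],"jaw":[5,5,5,5,5]}' | grep -E "clock|pos|force"
python3 -m pendant '{"offset":[[0,0,0.0025],[0,0,0.005],[0,0,0.0075],[0,0,0.0075]],"twist":[[0,0,0],[0,0,0],[0,0,0],[0,0,0]],"jaw":[5,5,5,5]}' | grep -E "clock|pos|force"
```

```text
clock: 7.3
position: [0.5772, 0.0512, 0.1202]
ft_force: [2.1, -3.4, 6.1]
clock: 7.63
position: [0.5773, 0.0511, 0.1188]
ft_force: [2.1, -3.2, 6.3]
```

```bash
for i in 1; do python3 -m pendant '{"offset":[[0,0,0.0025],[0,0,0.005],[0,0,0.0075],[0,0,0.0075]],"twist":[[0,0,0],[0,0,0],[0,0,0],[0,0,0]],"jaw":[5,5,5,5]}' | grep -E "clock|pos|force"; done
```

```text
clock: 7.97
position: [0.5773, 0.0512, 0.1174]
ft_force: [1.5, -3.3, 6.8]
```

```bash
python3 -m pendant '{"offset":[[0,0,0.0025],[0,0,0.005],[0,0,0.0075],[0,0,0.0075]],"twist":[[0,0,0],[0,0,0],[0,0,0],[0,0,0]],"jaw":[5,5,5,5]}' | grep -E "clock|pos|force"
```

```text
clock: 8.3
position: [0.5773, 0.0511, 0.1164]
ft_force: [1.3, -2.8, 9.5]
```

```bash
python3 -m pendant '{"offset":[[0,0,0.0025],[0,0,0.0035],[0,0,0.0035]],"twist":[[0,0,0],[0,0,0],[0,0,0]],"jaw":[5,5,5]}' | grep -E "clock|pos|force"
```

```text
clock: 8.55
position: [0.5774, 0.0511, 0.1163]
ft_force: [-0.8, -3.9, 12.3]
```

```bash
python3 -m pendant '{"offset":[[0,0,0],[0,0,0],[0,0,0],[0,0,0],[0,0,0],[0,0,0]],"twist":[[0,0,0.2],[0,0,0.4],[0,0,0.6],[0,0,0.8],[0,0,1],[0,0,1]],"jaw":[5,5,5,5,5,5]}' >/dev/null
python3 -c "
from h import *
st()"
```

```text
t 9.05 abz mm -69.2 59.0 113.4 yaw rel -0.5279 tilt [ 0.002 -0.001] F [-0.51 -4.79 13.18] T [-0.74   0.208 -0.025] w 11.1
```

```bash
python3 -m pendant '{"offset":[[0,0,0],[0,0,0],[0,0,0],[0,0,0],[0,0,0],[0,0,0]],"twist":[[0,0,0.2],[0,0,0.4],[0,0,0.6],[0,0,0.8],[0,0,1],[0,0,1]],"jaw":[5,5,5,5,5,5]}' >/dev/null
python3 -c "
from h import *
st()"
```

```text
t 9.55 abz mm -69.5 58.6 113.3 yaw rel -1.0513 tilt [ 0.001 -0.001] F [-2.18 -5.58 13.39] T [-0.933  0.294 -0.048] w 11.0
```

```bash
python3 -m pendant '{"offset":[[0,0,0],[0,0,0],[0,0,0],[0,0,0],[0,0,0],[0,0,0],[0,0,0]],"twist":[[0,0,0.2],[0,0,0.4],[0,0,0.6],[0,0,0.8],[0,0,1],[0,0,1],[0,0,1]],"jaw":[5,5,5,5,5,5,5]}' >/dev/null
python3 -c "
from h import *
st();go(case(-.07,.06,.1134),y0)"
```

```text
t 10.13 abz mm -69.9 58.4 113.3 yaw rel -1.5717 tilt [ 0.    -0.001] F [-2.85 -6.06 14.22] T [-0.965  0.424 -0.076] w 10.9
t 10.13 offset [ 0.008 -0.    -0.   ]
twist [ 0.001  0.002 -0.002]
```

```bash
python3 -m pendant '{"offset":[[0,0,-0.005],[0,0,-0.01],[0,0,-0.015],[0,0,-0.018],[0,0,-0.018]],"twist":[[0,0,0],[0,0,0],[0,0,0],[0,0,0],[0,0,0]],"jaw":[5,5,5,5,5]}' >/dev/null
python3 -c "
from h import *
st()"
```

```text
t 10.55 abz mm -70.0 58.4 115.5 yaw rel -1.5715 tilt [-0.001 -0.001] F [-0.89 -6.14  6.21] T [-0.931  0.037 -0.034] w 11.0
```

Now release and lift clear.

```bash
python3 -m pendant '{"offset":[[0,0,0],[0,0,0],[0,0,0],[0,0,0],[0,0,-0.15],[0,0,-0.3],[0,0,-0.4],[0,0,-0.45],[0,0,-0.45]],"twist":[[0,0,0],[0,0,0],[0,0,0],[0,0,0],[0,0,0],[0,0,0],[0,0,0],[0,0,0],[0,0,0]],"jaw":[50,50,50,50,50,50,50,50,50]}' >/dev/null
python3 -c "
from h import *
st();snap('side','s4');go(case(-.07,-.06,.2),y0+np.pi/2)
c=load('s4');cv2.imwrite('pics/z4.png',cv2.resize(c['color'][180:340,240:440,::-1],None,fx=3.5,fy=3.5))"
```

```text
t 11.3 abz mm -68.9 59.8 207.4 yaw rel -1.5717 tilt [0.004 0.001] F [0.81 0.02 0.26] T [-0.063 -0.021  0.027] w 50.3
t 11.35 offset [-0.597 -0.     0.027]
twist [ 2.000e-03  0.000e+00 -3.002e+00]
```

View pics/z4.png

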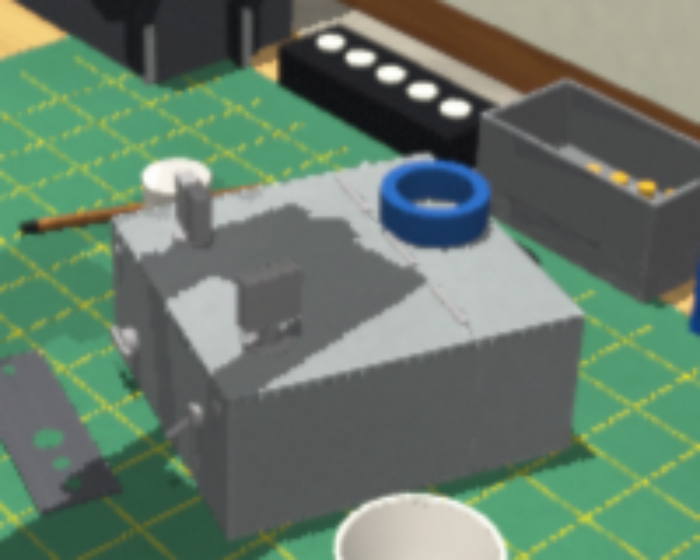

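```bash
python3 -m pendant '{"offset":[[-0.15,0,0],[-0.3,0,0],[-0.45,0,0],[-0.6,0,0],[-0.6,0,0],[-0.6,0,0]],"twist":[[0,0,-0.2],[0,0,-0.4],[0,0,-0.6],[0,0,-0.8],[0,0,-1],[0,0,-1]],"jaw":[50,50,50,50,50,50]}' >/dev/null
python3 -m pendant '{"offset":[[0,0,0],[0,0,0],[0,0,0],[0,0,0],[0,0,0],[0,0,0]],"twist":[[0,0,-0.2],[0,0,-0.4],[0,0,-0.6],[0,0,-0.8],[0,0,-1],[0,0,-1]],"jaw":[50,50,50,50,50,50]}' >/dev/null
python3 -m pendant '{"offset":[[0,0,0],[0,0,0],[0,0,0],[0,0,0],[0,0,0],[0,0,0],[0,0,0]],"twist":[[0,0,-0.2],[0,0,-0.4],[0,0,-0.6],[0,0,-0.8],[0,0,-1],[0,0,-1],[0,0,-1]],"jaw":[50,50,50,50,50,50,50]}' >/dev/null
python3 -c "
from h import *
st();go(case(-.07,-.06,.126),y0+np.pi/2)"
```

```text
t 12.93 abz mm -70.4 -60.3 204.5 yaw rel -0.0059 tilt [-0.001  0.001] F [ 0.67 -0.43  0.88] T [-0.012  0.006  0.039] w 50.1
t 12.93 offset [-0.003  0.002  0.392]
twist [ 0.    -0.003 -0.011]
```

```bash
python3 -m pendant '{"offset":[[0,0,0.15],[0,0,0.25],[0,0,0.35],[0,0,0.388],[0,0,0.388],[0,0,0.388],[0,0,0.388],[0,0,0.388]],"twist":[[0,0,-0.01],[0,0,-0.01],[0,0,-0.01],[0,0,-0.01],[0,0,-0.01],[0,0,-0.01],[0,0,-0.01],[0,0,-0.01]],"jaw":[50,50,50,50,50,50,50,50]}' >/dev/null
python3 -c "
from h import *
st()"
python3 -m pendant '{"offset":[[0,0,0],[0,0,0],[0,0,0],[0,0,0],[0,0,0],[0,0,0]],"twist":[[0,0,0],[0,0,0],[0,0,0],[0,0,0],[0,0,0],[0,0,0]],"jaw":[5,5,5,5,5,5]}' 40 >/dev/null
python3 -c "
from h import *
st()"
```

```text
t 13.6 abz mm -69.1 -60.6 129.0 yaw rel 0.0034 tilt [ 0.003 -0.   ] F [0.7  0.33 0.6 ] T [-0.048 -0.051 -0.021] w 50.1
t 14.1 abz mm -69.8 -60.8 128.2 yaw rel 0.0042 tilt [ 0.001 -0.   ] F [-0.86 -0.42  2.93] T [-0.034  0.175 -0.021] w 10.8
```

Well centred, gripped. Push 8 mm, then feel in small steps.

```bash
python3 -m pendant '{"offset":[[0,0,0.005],[0,0,0.01],[0,0,0.015],[0,0,0.02],[0,0,0.025],[0,0,0.03],[0,0,0.035],[0,0,0.04],[0,0,0.04]],"twist":[[0,0,0],[0,0,0],[0,0,0],[0,0,0],[0,0,0],[0,0,0],[0,0,0],[0,0,0],[0,0,0]],"jaw":[5,5,5,5,5,5,5,5,5]}' | grep -E "clock|pos|force"
```

```text
clock: 14.85
position: [0.5417, -0.0637, 0.1227]
ft_force: [-0.6, -1.0, 5.5]
```

```bash
python3 -m pendant '{"offset":[[0,0,0.0025],[0,0,0.005],[0,0,0.0075],[0,0,0.0075]],"twist":[[0,0,0],[0,0,0],[0,0,0],[0,0,0]],"jaw":[5,5,5,5]}' | grep -E "clock|pos|force"
```

```text
clock: 15.18
position: [0.5417, -0.0637, 0.1213]
ft_force: [-2.0, -0.1, 5.3]
```

```bash
python3 -m pendant '{"offset":[[0,0,0.0025],[0,0,0.005],[0,0,0.0075],[0,0,0.0075]],"twist":[[0,0,0],[0,0,0],[0,0,0],[0,0,0]],"jaw":[5,5,5,5]}' | grep -E "clock|pos|force"
```

```text
clock: 15.52
position: [0.5417, -0.0637, 0.1199]
ft_force: [-1.9, 0.2, 6.5]
```

```bash
python3 -m pendant '{"offset":[[0,0,0.0025],[0,0,0.005],[0,0,0.0075],[0,0,0.0075]],"twist":[[0,0,0],[0,0,0],[0,0,0],[0,0,0]],"jaw":[5,5,5,5]}' | grep -E "clock|pos|force"
```

```text
clock: 15.85
position: [0.5417, -0.0637, 0.1184]
ft_force: [-0.7, 0.3, 6.3]
```

```bash
python3 -m pendant '{"offset":[[0,0,0.0025],[0,0,0.005],[0,0,0.0075],[0,0,0.0075]],"twist":[[0,0,0],[0,0,0],[0,0,0],[0,0,0]],"jaw":[5,5,5,5]}' | grep -E "clock|pos|force"
```

```text
clock: 16.18
position: [0.5417, -0.0637, 0.117]
ft_force: [-1.7, -0.3, 6.7]
```

```bash
python3 -m pendant '{"offset":[[0,0,0.0025],[0,0,0.005],[0,0,0.0075],[0,0,0.0075]],"twist":[[0,0,0],[0,0,0],[0,0,0],[0,0,0]],"jaw":[5,5,5,5]}' | grep -E "clock|pos|force"
```

```text
clock: 16.52
position: [0.5418, -0.0637, 0.1155]
ft_force: [-1.5, -1.1, 7.7]
```

```bash
python3 -m pendant '{"offset":[[0,0,0.0025],[0,0,0.005],[0,0,0.0075],[0,0,0.0075]],"twist":[[0,0,0],[0,0,0],[0,0,0],[0,0,0]],"jaw":[5,5,5,5]}' | grep -E "clock|pos|force"
```

```text
clock: 16.85
position: [0.5417, -0.0637, 0.1141]
ft_force: [-1.8, -0.8, 7.1]
```

```bash
python3 -m pendant '{"offset":[[0,0,0.0025],[0,0,0.005],[0,0,0.0075],[0,0,0.0075]],"twist":[[0,0,0],[0,0,0],[0,0,0],[0,0,0]],"jaw":[5,5,5,5]}' | grep -E "clock|pos|force"
```

```text
clock: 17.18
position: [0.5418, -0.0637, 0.1127]
ft_force: [-1.2, -0.4, 7.4]
```

```bash
python3 -m pendant '{"offset":[[0,0,0.0025],[0,0,0.005],[0,0,0.0075],[0,0,0.0075]],"twist":[[0,0,0],[0,0,0],[0,0,0],[0,0,0]],"jaw":[5,5,5,5]}' | grep -E "clock|pos|force"
```

```text
clock: 17.52
position: [0.5417, -0.0637, 0.1112]
ft_force: [-1.7, -0.7, 7.1]
```

```bash
python3 -m pendant '{"offset":[[0,0,0.0025],[0,0,0.005],[0,0,0.0075],[0,0,0.0075]],"twist":[[0,0,0],[0,0,0],[0,0,0],[0,0,0]],"jaw":[5,5,5,5]}' | grep -E "clock|pos|force"
```

```text
clock: 17.85
position: [0.5418, -0.0637, 0.1098]
ft_force: [-1.6, 0.1, 9.1]
```

```bash
python3 -m pendant '{"offset":[[0,0,0.0025],[0,0,0.005],[0,0,0.005]],"twist":[[0,0,0],[0,0,0],[0,0,0]],"jaw":[5,5,5]}' | grep -E "clock|pos|force"
```

```text
clock: 18.1
position: [0.5418, -0.0637, 0.109]
ft_force: [-2.2, -1.4, 10.2]
```

```bash
python3 -m pendant '{"offset":[[0,0,0.0025],[0,0,0.004],[0,0,0.004]],"twist":[[0,0,0],[0,0,0],[0,0,0]],"jaw":[5,5,5]}' | grep -E "clock|pos|force"; python3 -c "
from h import *
snap('side','s5')
c=load('s5');cv2.imwrite('pics/z5.png',cv2.resize(c['color'][160:320,240:440,::-1],None,fx=3.5,fy=3.5))"
```

```text
clock: 18.35
position: [0.5418, -0.0637, 0.109]
ft_force: [-3.8, 0.3, 14.2]
```

View pics/z5.png

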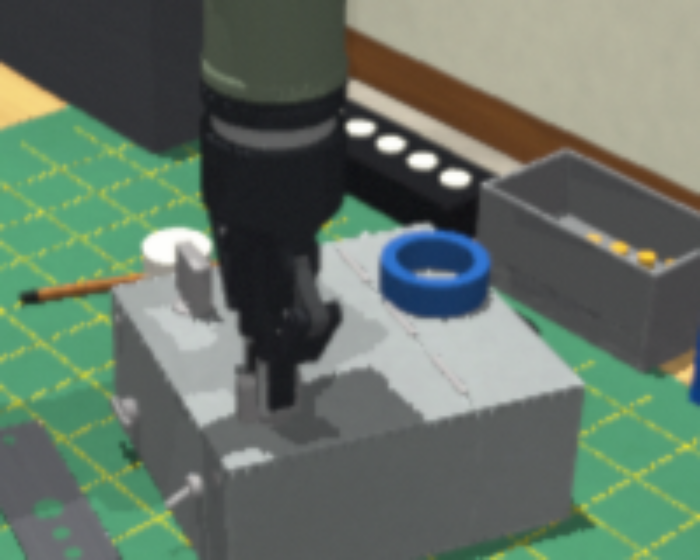

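```bash
python3 -m pendant '{"offset":[[0,0,0],[0,0,0],[0,0,0],[0,0,0],[0,0,0],[0,0,0]],"twist":[[0,0,0.2],[0,0,0.4],[0,0,0.6],[0,0,0.8],[0,0,1],[0,0,1]],"jaw":[5,5,5,5,5,5]}' >/dev/null
python3 -c "
from h import *
st()"
```

```text
t 18.9 abz mm -69.8 -61.1 106.0 yaw rel -0.5228 tilt [ 0.001 -0.001] F [-4.34 -0.39 14.59] T [-0.245  0.776 -0.037] w 10.8
```

```bash
python3 -m pendant '{"offset":[[0,0,0],[0,0,0],[0,0,0],[0,0,0],[0,0,0],[0,0,0]],"twist":[[0,0,0.2],[0,0,0.4],[0,0,0.6],[0,0,0.8],[0,0,1],[0,0,1]],"jaw":[5,5,5,5,5,5]}' >/dev/null
python3 -c "
from h import *
st()"
```

```text
t 19.4 abz mm -70.0 -61.3 106.0 yaw rel -1.0463 tilt [ 0.    -0.001] F [-4.88 -1.33 15.15] T [-0.318  0.838 -0.062] w 10.9
```

```bash
python3 -m pendant '{"offset":[[0,0,0],[0,0,0],[0,0,0],[0,0,0],[0,0,0],[0,0,0],[0,0,0]],"twist":[[0,0,0.2],[0,0,0.4],[0,0,0.6],[0,0,0.8],[0,0,1],[0,0,1.0],[0,0,1.0]],"jaw":[5,5,5,5,5,5,5]}' >/dev/null
python3 -c "
from h import *
st()"
```

```text
t 19.98 abz mm -70.3 -61.5 106.0 yaw rel -1.5667 tilt [-0.    -0.001] F [-4.87 -1.09 15.47] T [-0.303  1.054 -0.015] w 11.1
```

```bash
python3 -m pendant '{"offset":[[0,0,-0.005],[0,0,-0.01],[0,0,-0.015],[0,0,-0.018],[0,0,-0.018]],"twist":[[0,0,0],[0,0,0],[0,0,0],[0,0,0],[0,0,0]],"jaw":[5,5,5,5,5]}' >/dev/null
python3 -c "
from h import *
st()"
python3 -m pendant '{"offset":[[0,0,0],[0,0,0],[0,0,0],[0,0,0],[0,0,-0.15],[0,0,-0.3],[0,0,-0.45],[0,0,-0.6],[0,0,-0.6]],"twist":[[0,0,0],[0,0,0],[0,0,0],[0,0,0],[0,0,0],[0,0,0],[0,0,0],[0,0,0],[0,0,0]],"jaw":[50,50,50,50,50,50,50,50,50]}' >/dev/null
python3 -c "
from h import *
st();go(case(-.27,-.06,.23),y0)"
```

```text
t 20.4 abz mm -70.4 -61.4 108.5 yaw rel -1.5664 tilt [-0.001 -0.001] F [-2.65 -1.59  8.95] T [-0.356  0.645  0.013] w 11.0
t 21.15 abz mm -66.8 -60.2 234.0 yaw rel -1.5666 tilt [ 0.012 -0.001] F [1.04 0.73 0.25] T [ 0.025  0.045 -0.016] w 50.3
t 21.15 offset [ 0.005 -1.016  0.008]
twist [ 0.023 -0.004  0.008]
```

Move back out of view and verify.

```bash
python3 -m pendant '{"offset":[[0,-0.2,0],[0,-0.4,0],[0,-0.6,0],[0,-0.8,0],[0,-1,0],[0,-1,0],[0,-1,0],[0,-1,0]],"twist":[[0,0,0],[0,0,0],[0,0,0],[0,0,0],[0,0,0],[0,0,0],[0,0,0],[0,0,0]],"jaw":[50,50,50,50,50,50,50,50]}' >/dev/null
python3 - <<'E'
from h import *
st();c=snap('top','t6')
im=c['color'][140:310,265:475,::-1]
cv2.imwrite('pics/z6.png',cv2.resize(im,None,fx=3.5,fy=3.5,interpolation=cv2.INTER_CUBIC))
H,W=c['depth'].shape
R=cv2.Rodrigues(c['rvec'])[0];t=c['tvec'].ravel()
u,v=np.meshgrid(np.arange(W),np.arange(H))
P=((np.stack([u,v,np.ones_like(u)],-1)@np.linalg.inv(c['mtx']).T*c['depth'][...,None])-t)@R
L=P-C;a=L@X;b=L@Y;z=L[...,2]
m=(abs(a)<.12)&(abs(b)<.1)&(c['depth']>0.3)
for sg in(1,-1):
    k=m&(b*sg>0.02)&(z>.118)&(z<.16)&(a<-.03)
    pts=np.c_[a[k],b[k]].astype(np.float32)*1e3
    print(k.sum(),pts.mean(0),cv2.minAreaRect(pts),np.median(z[k]),z[k].max())
k=m&(abs(b)<.03)&(a<-.05)&(a>-.1);print('cover z near edge',np.median(z[k]),'deck',np.median(z[m&(a>.06)&(a<.1)&(abs(b)>.05)]))
E
```

```text
t 21.82 abz mm -269.3 -61.4 228.2 yaw rel -1.5663 tilt [ 0.002 -0.   ] F [0.55 0.58 0.64] T [ 0.01  -0.038 -0.004] w 49.7
126 [-69.88349   59.623535] ((-69.87806701660156, 59.80427551269531), (35.380287170410156, 11.775708198547363), 89.45384979248047) 0.13651163355688659 0.13963347340174148
126 [-70.045555 -59.564896] ((-70.11256408691406, -59.94615173339844), (11.897891998291016, 35.67622375488281), 0.5144573450088501) 0.1282916880573195 0.13197862249973566
cover z near edge 0.09906016444255447 deck 0.09909316084962655
```

View pics/z6.png

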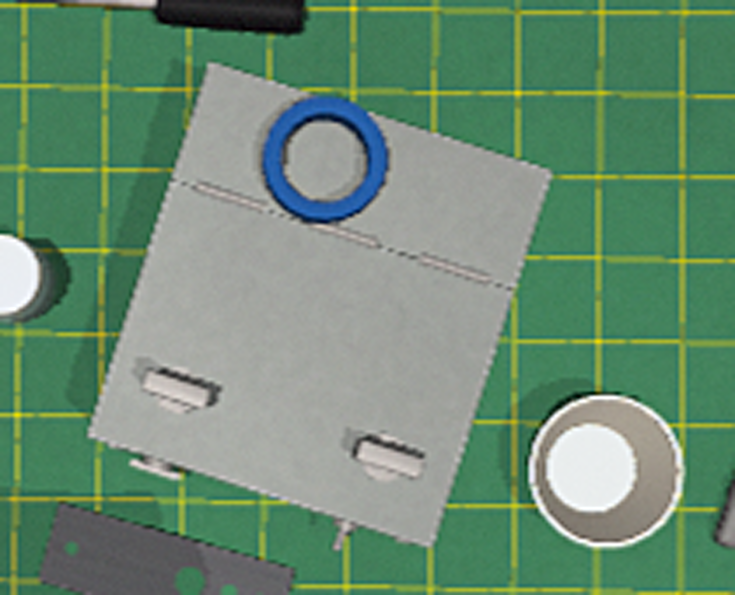

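The picture shows both wings turned 90° (zoom pixels about (178,387) and (388,455)). Their tops stand at 136.5 and 128.3 mm against 147 mm when out, so both are caught. The cover is flush with the deck.

```bash
python3 -c "
from bench import finish_job
print(finish_job())"
```

```text
the job is handed in; nothing more can be done
None
```

The cover is shut, both studs are locked, and I handed the job in at about 22 s of the 61 s allowed. The hand-in reports no verdict, so what follows rests on my own measurements.

**How it went:** I pushed the cover down with the closed fingers until it met the case. I then gripped each wing, pushed until I felt the bottom, turned it 90° clockwise, let it rise and released it. The bottom came at about 14 mm for the left stud and 22 mm for the right.

**Last checks:**
- **Cover:** it reads 99.1 mm near its free edge, and the fixed deck also reads 99.1 mm.
- **Studs:** both wings stand within about 1° of a quarter turn. The left is held in by about 10 mm and the right by about 18 mm.
- **Force:** the highest readings at the wrist were about 14 to 15.5 N vertically, including 7 to 10 N of spring load. That puts the load on the socket well under 25 N. There was also up to about 7 N of sideways force on the left stud while it turned.
- **Robot:** the arm was clear of everything, and the tape, bowl, blank and jar looked unmoved in the last close-up picture. I did not measure the other things, but the arm worked only at the unit.

No check failed. The one oddity was that the force on the right stud stayed flat at 7 to 7.7 N for several steps where the spring should have given about 9 N. The firm stop that followed and the final heights showed the grip had not slipped.

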